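# Sort the microscope parts into their trays

### The arm

A 7-joint arm with a two-finger parallel gripper is mounted at the origin on the work surface. World frame = base frame: x ahead of the robot, y to its left, z up, the work surface at z = 0. Lengths are in m, angles in rad, forces in N, time in s.
With the tool pointing down it reaches from about 0.35 to 0.9 m from the base axis. Payload 8.1 kg.
Tool frame: the origin (TCP) lies midway between the tips of the shut fingers; the grasp point (between the pads) lies 19 mm behind it (hold_point_z is the distance from the TCP to the grasp point, in m); z points along the fingers, y is the line along which they close (so a half turn about z gives the same grasp; the last joint's range is limited). The gripper opens to 85 mm and grips with 20 to 120 N. Pads are 22 mm wide; open, the fingers measure 114 mm over their backs; the gripper's body (76 mm by 85 mm) begins 54 mm behind the grasp point. The pads swing forward as they close: fully open they stand 13 mm farther back than shut.
Start: joints at [1.227, 0.434, 0.025, 1.573, -0.012, 1.134, -0.075], TCP at [0.149, -0.607, 0.231] pointing down, gripper open.
Joint ranges: [-2.62, 2.62], [-0.44, 2.09], [-1.27, 1.32], [0.08, 2.57], [-1.32, 4.46], [0.12, 2], [-2.74, 2.74]. Speed limits (rad/s): [2.22, 2.22, 3.01, 3.01, 3.14, 3.14, 3.14].

### API

Orientations are given as a unit quaternion [x, y, z, w].
In Python, from bench import read_state, snapshot, finish_job, recognise, mark_of, hold_point_z gives the robot as it stands.
- The arm moves only by the shell command python3 -m inch 'ROWS' [OPENING] [FORCE]. ROWS is JSON, a list of rows, each an object with "linear": the shift along the tool's x, y, z in units of 40 mm (1.0 is 40 mm), a list of three; "angular": the turn, a rotation vector about the tool's x, y, z in units of 10 degrees (1.0 is 10 degrees), a list of three. In form: [{"linear": [x, y, z], "angular": [ax, ay, az]}, ...]. A call has exactly 8 rows; each row shifts and turns the commanded pose from where the row before left it, along the tool's axes as they then stand; what a row does not reach is not made up. A row lasts 1/8 s, in which the tool goes at most 62.5 mm and 10.7 degrees, less where a joint would pass 70% of its speed; a pose out of reach is approached as far as the arm can. A call is refused whole if a number of a shift passes 1 or a number of a turn 1, either way. A call with a gripper value outside its range is refused whole. OPENING is the finger opening in mm, from 0 to 85.4, set as the call begins (- or left out, the last holds). The fingers move at their own pace and stop on an object; FORCE is the grip in N (left out, the last holds). Time passes only in rows, so rows that do not move let the fingers close, or fill a call up. It gives the time, the measured TCP pose, the force, the opening and the grip force at its end, in the units of the state.
- read_state(): the state, without advancing time (a new reading comes with each control period).
- snapshot(name): name is "scene" or "side" or "wrist"; returns a dict with "image" (480x640x3 uint8, red, green, blue), "mtx" (3x3 intrinsics, pixels), "cam_to_world" (4x4, takes a point from camera to world coordinates); the wrist camera has in their place "tool_from_camera" (4x4, takes a point from camera to tool coordinates, whose origin is the TCP and whose axes are the flange's). Camera axes: x right, y down, z forward; pixel columns grow to the right and rows downward; lengths in m; the calibration is good to about 2 mm. A picture is of the moment at which its call begins: read the wrist's pose just before it. There is no depth.
- finish_job(): hands the job in; it is judged then, once.
Trained networks look in a picture, given as the dict that the camera call returned (one of the last four; its "shot" number tells which), for a name from the list of things; names that differ only in an ending like _2 or _b are one class to them, and where a whole thing is asked for, a point or a joint stands for the part that bears it (a point fixed in the world has none). Each returns a list of dicts, best first, with "score" (0 to 1); they miss things now and then, are a little off and sometimes report something else, mostly with a low value. They report only what shows in the picture. A call takes as long as a camera call.
- recognise(name, picture): "rect" ([left, top, right, bottom] in pixels, round what is visible of it).
- mark_of(name, picture): "at" ([column, row] in pixels: a listed point, or the origin of a listed thing).
The state is a dict: "clock": time; "joint_positions": joint angles; "qvel": joint speeds; "tau": joint torques, N m; "ee_pos": TCP position; "ee_rot": TCP orientation; "contact_force": force on the tool from outside, world axes, zero at the start; "ft_torque": the same for the moment, N m; "gripper_width": opening from 0.0 (shut) to 1.0 (fully open); "grip_force": force on a finger pad.
Only numpy, scipy, OpenCV 4.12 (cv2) and the standard library are available. Lean on these libraries where they do the work, as an engineer would, in place of code of your own. Each camera call takes 0.05 s, during which the arm holds its last target. There are 200 camera calls.

### The job

Tidy the microscope parts on the bench: put both metal objectives in the square steel tray, both black-headed eyepieces in the round white dish, and the slide box flat in the long grey tray. Set each one down gently on the tray floor, fully inside the rim, with objectives and eyepieces still standing upright (glass must not be dropped), and leave the small oil bottle standing where it is.

Things in the scene. Friction and masses are not known exactly. Their poses are not given: they have to be found in the camera images.
- square_tray: Square steel tray, 100 x 100 mm outside, fixed to the bench. Floor 3 mm thick, walls 3 mm thick, rim 10 mm above the bench; inside 94 x 94 mm. Origin: centre of its underside, on the bench; x and y run along its sides, z up. It is turned up to 0.5 rad.
- round_dish: Round white dish, 114 mm outside diameter, fixed to the bench. Floor 3 mm thick, wall 3 mm thick, rim 10 mm above the bench; 108 mm across inside. Origin: centre of its underside; z up.
- long_tray: Oblong grey plastic tray, 124 (its x) x 62 (its y) mm outside, fixed to the bench. Floor 3 mm thick, walls 3 mm thick, rim 10 mm above the bench; inside 118 x 56 mm. Origin: centre of its underside; x along its length, z up. It is turned up to 0.5 rad.
- long_objective: The taller of two metal microscope objectives, loose, standing upright on its thread end with its nose up, 60 mm tall, about 0.14 kg. From the bottom: brass thread 20 mm in diameter up to 4 mm, straight barrel 26 mm in diameter from 4 to 30 mm (grip here), then a nose 20 mm in diameter narrowing to 12 mm. Origin: centre of its underside; z up along its axis.
- short_objective: The shorter metal microscope objective, loose, standing upright, 38 mm tall, about 0.10 kg: same 20 mm thread and 26 mm barrel (4 to 30 mm, grip here), then only a short nose. Origin: centre of its underside; z up along its axis.
- tall_eyepiece: The taller of two eyepieces, loose, standing upright on its tube, lens up, 52 mm tall, about 0.09 kg: steel tube 28 mm in diameter up to 24 mm, wider black head 38 mm in diameter from 24 to 52 mm (grip here), glass lens on top. Origin: centre of its underside; z up along its axis.
- short_eyepiece: The shorter eyepiece, loose, standing upright on its tube, lens up, 36 mm tall, about 0.07 kg: steel tube 28 mm in diameter up to 15 mm, black head 38 mm in diameter from 15 to 36 mm (grip here). Origin: centre of its underside; z up along its axis.
- slide_box: Closed white plastic microscope-slide box, loose, lying flat, 84 (its x) x 30 (its y) x 32 mm high, about 0.06 kg, with a grey seam and catch. Grip it across its 30 mm width. Origin: centre of its underside; x along its length, z up. At the start its x axis is within 0.6 rad of the world x axis.
- oil_bottle: Small amber immersion-oil bottle with a black cap, 28 mm in diameter and 58 mm tall, loose, standing among the things; not to be sorted, it stays where it is. Origin: centre of its underside; z up.

How it is judged:
By the outcome, as a careful person would: the job done as asked, in the order asked, and still so for the second after the job is handed in, with the robot touching nothing.
It also fails if it takes over 128 s, if anything falls off the work surface, if the arm or the gripper's body presses on something with over 40 N, if the wrist force passes 120 N, or if a joint passes its speed limit or range.

## Working session

There is one attempt and no reset: what is moved stays moved. The work goes in short steps, Python scripts to look and compute and a shell command to move; the robot and the scene stay as the last step left them, time stands still between calls to the robot, and variables do not carry over. Pictures are saved under pics/ and viewed, at most 14 in all, crops included, and the job is handed in when it is done.

```bash
ls; mkdir -p pics
cat > h.py <<'E'
import numpy as np, cv2
from bench import *
from scipy.spatial.transform import Rotation as R
N=["square_tray","round_dish","long_tray","long_objective","short_objective","tall_eyepiece","short_eyepiece","slide_box","oil_bottle"]
def cam(p):
    if "cam_to_world" in p: return np.array(p["cam_to_world"])
    s=p["st"]; T=np.eye(4); T[:3,:3]=R.from_quat(s["ee_rot"]).as_matrix(); T[:3,3]=s["ee_pos"]
    return T@np.array(p["tool_from_camera"])
def shot(n):
    s=read_state(); p=snapshot(n); q=dict(p); q["st"]=s; return p,q
def ray(q,uv,z):
    T=cam(q); d=T[:3,:3]@np.linalg.solve(np.array(q["mtx"]),[uv[0],uv[1],1.]); return T[:3,3]+d*(z-T[2,3])/d[2]
def proj(q,P):
    T=np.linalg.inv(cam(q)); c=T[:3,:3]@np.array(P)+T[:3,3]; u=np.array(q["mtx"])@c; return u[:2]/u[2]
def save(q,f): cv2.imwrite("pics/"+f,cv2.cvtColor(q["image"],cv2.COLOR_RGB2BGR))
E
python3 - <<'E'
from h import *
print(hold_point_z if not callable(hold_point_z) else hold_point_z()); s=read_state(); print({k:np.round(v,3) for k,v in s.items()})
for c in ["scene","side"]:
    p,q=shot(c); save(q,c+"0.png"); print(c,np.round(cam(q)[:3,3],3))
    for n in N:
        r=mark_of(n,p); b=recognise(n,p)
        print(n,[(np.round(x["at"]),round(x["score"],2),np.round(ray(q,x["at"],0),3)) for x in r[:2]],[(np.round(x["rect"]),round(x["score"],2)) for x in b[:1]])
E
```

```text
pics
0.0187
{'clock': np.float64(0.0), 'joint_positions': array([ 1.227,  0.435,  0.025,  1.574, -0.012,  1.134, -0.075]), 'qvel': array([-0.   , -0.001,  0.001, -0.001, -0.001,  0.   ,  0.002]), 'tau': array([-0.0000e+00, -6.7047e+01,  1.0240e+00, -3.1621e+01,  1.5000e-02,
        1.3000e-02,  0.0000e+00]), 'ee_pos': array([ 0.149, -0.606,  0.231]), 'ee_rot': array([ 0.993,  0.12 , -0.   , -0.001]), 'contact_force': array([-0.545,  0.123,  0.195]), 'ft_torque': array([0.011, 0.037, 0.016]), 'grip_force': np.float64(0.0), 'gripper_width': np.float64(1.0)}
scene [1.247 0.834 0.846]
square_tray [(array([263., 186.]), 0.79, array([ 0.457, -0.352,  0.   ]))] [(array([238., 174., 285., 199.]), 0.83)]
round_dish [(array([268., 280.]), 0.64, array([ 0.683, -0.013,  0.   ]))] [(array([243., 261., 298., 294.]), 0.71)]
long_tray [(array([462., 326.]), 0.95, array([0.462, 0.352, 0.   ]))] [(array([429., 306., 496., 342.]), 0.85)]
long_objective [(array([353., 239.]), 0.7, array([ 0.43, -0.01,  0.  ]))] [(array([346., 217., 361., 242.]), 0.74)]
short_objective [(array([364., 288.]), 0.59, array(
[... 970 characters left out ...]
_objective [(array([287., 307.]), 0.65, array([0.533, 0.139, 0.   ])), (array([328., 254.]), 0.41, array([ 0.532, -0.009,  0.   ]))] [(array([275., 292., 296., 311.]), 0.58)]
tall_eyepiece [(array([356., 209.]), 0.89, array([ 0.544, -0.151,  0.   ])), (array([251., 422.]), 0.36, array([0.466, 0.351, 0.   ]))] [(array([349., 189., 365., 216.]), 0.59)]
short_eyepiece [(array([329., 255.]), 0.66, array([ 0.529, -0.01 ,  0.   ]))] [(array([322., 235., 337., 254.]), 0.81)]
slide_box [(array([343., 333.]), 0.71, array([0.418, 0.137, 0.   ]))] [(array([320., 303., 365., 351.]), 0.63)]
oil_bottle [(array([405., 233.]), 0.86, array([ 0.423, -0.14 ,  0.   ]))] [(array([395., 214., 409., 234.]), 0.76)]
```

View pictures.

View pics/scene0.png

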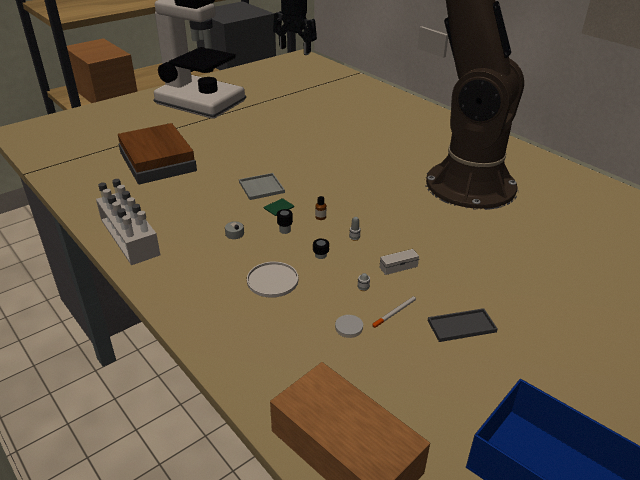

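View pics/side0.png

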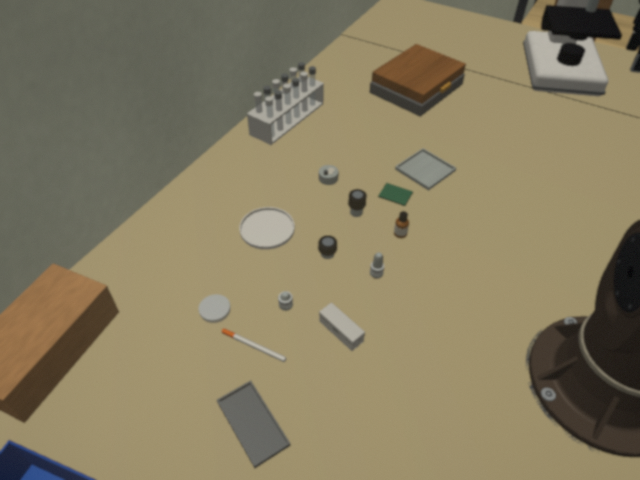

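The network marks match both pictures: trays are at the lower right (462,326), the upper middle (263,186) and the dish (268,280), with the parts in a 2x3 grid between them. I'll square up the tool and move towards the tray, then measure with the wrist camera.

```bash
python3 -m inch '[{"linear":[0,0,-1],"angular":[0,0,0.7]},{"linear":[0,0,-1],"angular":[0,0,0.7]},{"linear":[1,-1,0],"angular":[0,0,0]},{"linear":[1,-1,0],"angular":[0,0,0]},{"linear":[1,-1,0],"angular":[0,0,0]},{"linear":[1,-1,0],"angular":[0,0,0]},{"linear":[1,-1,0],"angular":[0,0,0]},{"linear":[0.5,-0.5,0],"angular":[0,0,0]}]' 50 30
cat >> h.py <<'E'
Z={n:0 for n in N}
def look(names,f=None,c="wrist"):
    p,q=shot(c); s=q["st"]
    print(c,np.round(s["ee_pos"],4),np.round(R.from_quat(s["ee_rot"]).as_matrix()[:,0],3),"cam",np.round(cam(q)[:3,3],3))
    for n in names:
        r=mark_of(n,p); b=recognise(n,p)
        print(n,[(np.round(x["at"],1),round(x["score"],2),np.round(ray(q,x["at"],0)[:2],4)) for x in r[:2]],[(np.round(x["rect"]),round(x["score"],2)) for x in b[:1]])
    if f: save(q,f)
    return q
E
python3 - <<'E'
from h import *
look(N,"w1.png")
E
```

```text
clock: 2.9
ee_pos: [0.3724, -0.3848, 0.3115]
ee_rot: [1.0, 0.0, 0.001, -0.0]
contact_force: [-0.2, -0.8, -0.6]
gripper_width: 0.587
grip_force: 0.0
wrist [ 0.3724 -0.3848  0.3115] [1.    0.001 0.001] cam [ 0.453 -0.384  0.455]
square_tray [(array([298.4, 122. ]), 0.66, array([ 0.4671, -0.3512]))] [(array([251.,  64., 343., 171.]), 0.68)]
round_dish [] []
long_tray [] []
long_objective [(array([ 42.1, 154.3]), 0.97, array([ 0.4274, -0.0129]))] [(array([  1., 143.,  46., 166.]), 0.8)]
short_objective [] []
tall_eyepiece [] [(array([ 79.,  25., 138.,  73.]), 0.62)]
short_eyepiece [(array([15.8, 63.3]), 0.72, array([ 0.5346, -0.0089])), (array([ 40.4, 152.3]), 0.29, array([ 0.4299, -0.0113]))] [(array([ 2., 40., 27., 76.]), 0.77)]
slide_box [] []
oil_bottle [(array([133.3, 149.5]), 0.73, array([ 0.4334, -0.1341])), (array([128.1,  57.7]), 0.52, array([ 0.5405, -0.1467]))] [(array([ 98., 135., 146., 162.]), 0.87)]
```

View pics/w1.png

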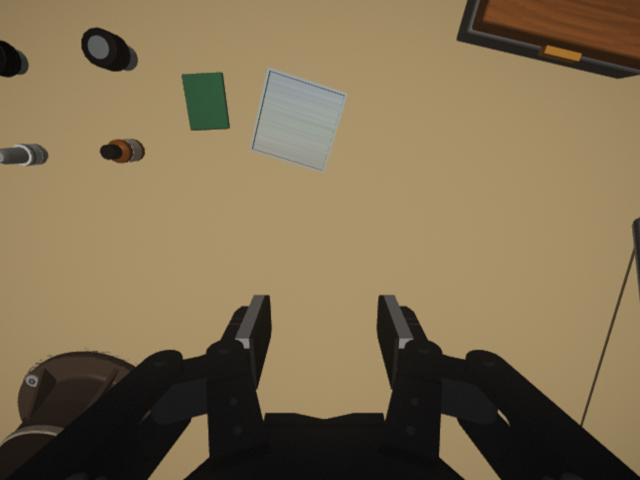

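The tray fills (252–347, 69–171), rim corners centred near (298,121), which matches the mark. The oil bottle is at (125,150) and the long objective at the left edge (25,154). Next I'll go over the parts.

```bash
python3 -m inch '[{"linear":[0.1,-1,0],"angular":[0,0,0]},{"linear":[0.1,-1,0],"angular":[0,0,0]},{"linear":[0.1,-1,0],"angular":[0,0,0]},{"linear":[0.1,-1,0],"angular":[0,0,0]},{"linear":[0.1,-1,0],"angular":[0,0,0]},{"linear":[0,-1,0],"angular":[0,0,0]},{"linear":[0,-1,0],"angular":[0,0,0]},{"linear":[0,-1,0],"angular":[0,0,0]}]'
python3 -m inch '[{"linear":[0,-1,0],"angular":[0,0,0]},{"linear":[0,-0.5,0],"angular":[0,0,0]},{"linear":[0,0,0],"angular":[0,0,0]},{"linear":[0,0,0],"angular":[0,0,0]},{"linear":[0,0,0],"angular":[0,0,0]},{"linear":[0,0,0],"angular":[0,0,0]},{"linear":[0,0,0],"angular":[0,0,0]},{"linear":[0,0,0],"angular":[0,0,0]}]'
python3 - <<'E'
from h import *
look(N,"w2.png")
E
```

```text
clock: 4.85
ee_pos: [0.3909, -0.0665, 0.3115]
ee_rot: [1.0, -0.002, 0.0, 0.0]
contact_force: [0.7, 0.3, -0.4]
gripper_width: 0.585
grip_force: 0.0
clock: 5.85
ee_pos: [0.3912, -0.008, 0.3113]
ee_rot: [1.0, -0.002, -0.0, 0.0]
contact_force: [0.6, 0.2, 0.1]
gripper_width: 0.587
grip_force: 0.0
wrist [ 0.3912 -0.008   0.3113] [ 1.    -0.004 -0.   ] cam [ 0.472 -0.008  0.455]
square_tray [(array([589.4, 135.4]), 0.85, array([ 0.4675, -0.3498]))] []
round_dish [(array([418.8, 161.7]), 0.56, array([ 0.4356, -0.1326]))] []
long_tray [(array([ 45.9, 145.3]), 0.71, array([0.4589, 0.3551]))] [(array([  5.,  87.,  80., 196.]), 0.84)]
long_objective [(array([328. , 168.4]), 0.66, array([ 0.4275, -0.0127]))] [(array([315., 157., 335., 181.]), 0.76)]
short_objective [(array([204.1,  75.4]), 0.8, array([0.5401, 0.1392])), (array([ 46.1, 144.9]), 0.38, array([0.4594, 0.3547]))] [(array([194., 137., 233., 208.]), 0.67)]
tall_eyepiece [(array([434.1,  72.9]), 0.73, array([ 0.5414, -0.1426]))] [(array([424.,  46., 468.,  89.]), 0.92)]
short_eyepiece [(array([325. ,  80.3]), 0.69, array([ 0.5339, -0.0091]))] [(array([310.,  57., 343.,  92.]), 0.96)]
slide_box [(array([220.5, 173.5]), 0.75, array([0.4216, 0.131 ]))] [(array([194., 137., 234., 209.]), 0.62)]
oil_bottle [(array([421.6, 162.6]), 0.65, array([ 0.4344, -0.1364])), (array([203. ,  75.4]), 0.22, array([0.5401, 0.1405]))] [(array([424.,  48., 467.,  90.]), 0.45)]
```

View pics/w2.png

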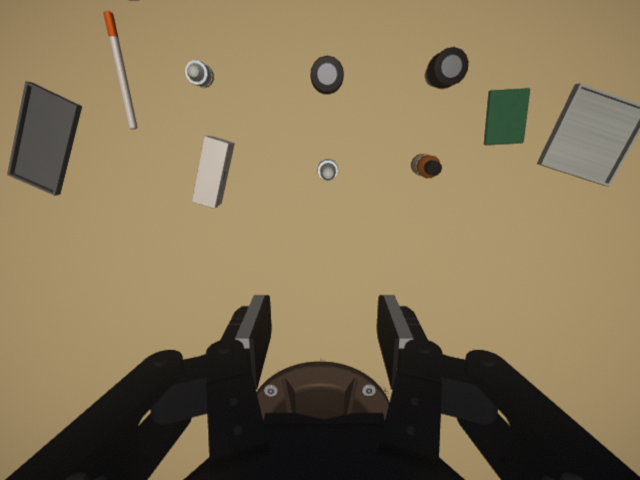

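The picture shows the long objective at (328,169), the short one at (200,73), the eyepieces at (326,74) and (447,67), the box at (213,172) turned about -0.25 rad, and the long tray at (45,140). I'll go for the long objective.

```bash
python3 -m inch '[{"linear":[0.9,0.1,0.5],"angular":[0,0,0]},{"linear":[0,0,1],"angular":[0,0,0]},{"linear":[0,0,1],"angular":[0,0,0]},{"linear":[0,0,1],"angular":[0,0,0]},{"linear":[0,0,1],"angular":[0,0,0]},{"linear":[0,0,1],"angular":[0,0,0]},{"linear":[0,0,0.5],"angular":[0,0,0]},{"linear":[0,0,0],"angular":[0,0,0]}]' 55 40
python3 - <<'E'
from h import *
look(["long_objective","short_objective"],"w3.png")
E
```

```text
clock: 7.8
ee_pos: [0.4262, -0.0119, 0.0702]
ee_rot: [1.0, -0.002, -0.002, -0.0]
contact_force: [0.0, 0.8, 0.3]
gripper_width: 0.646
grip_force: 0.0
wrist [ 0.4262 -0.0119  0.0702] [ 1.    -0.003 -0.003] cam [ 0.507 -0.012  0.213]
long_objective [(array([323.9, 255.2]), 0.76, array([ 0.428 , -0.0111]))] [(array([304., 240., 344., 306.]), 0.74)]
short_objective [(array([60.1, 73.9]), 0.88, array([0.5397, 0.14  ]))] [(array([ 0., 34., 78., 98.]), 0.89)]
```

View pics/w3.png

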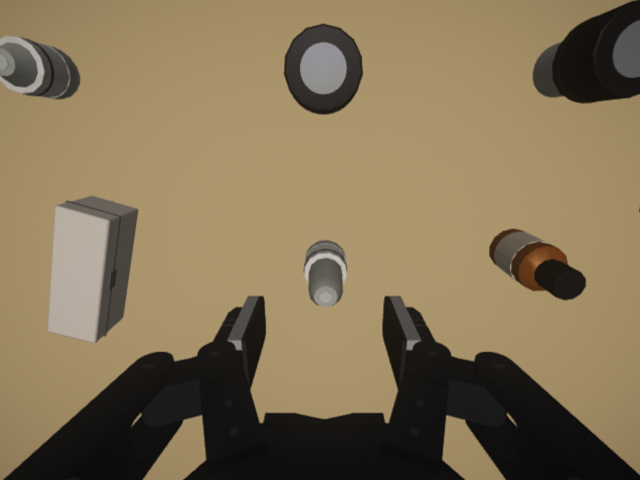

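The objective stands centred between the fingers, with its nose at (325,298).

```bash
python3 -m inch '[{"linear":[0.03,-0.01,0.4],"angular":[0,0,0]},{"linear":[0,0,0.4],"angular":[0,0,0]},{"linear":[0,0,0.4],"angular":[0,0,0]},{"linear":[0,0,0.3],"angular":[0,0,0]},{"linear":[0,0,0.1],"angular":[0,0,0]},{"linear":[0,0,0],"angular":[0,0,0]},{"linear":[0,0,0],"angular":[0,0,0]},{"linear":[0,0,0],"angular":[0,0,0]}]'
python3 -m inch '[{"linear":[0,0,0],"angular":[0,0,0]},{"linear":[0,0,0],"angular":[0,0,0]},{"linear":[0,0,0],"angular":[0,0,0]},{"linear":[0,0,0],"angular":[0,0,0]},{"linear":[0,0,0],"angular":[0,0,0]},{"linear":[0,0,0],"angular":[0,0,0]},{"linear":[0,0,0],"angular":[0,0,0]},{"linear":[0,0,0],"angular":[0,0,0]}]' 0 40
```

```text
clock: 9.05
ee_pos: [0.4287, -0.0116, 0.0077]
ee_rot: [1.0, -0.002, 0.0, 0.0]
contact_force: [-0.4, -0.2, 0.1]
gripper_width: 0.642
grip_force: 0.0
clock: 10.05
ee_pos: [0.4285, -0.0117, 0.0076]
ee_rot: [1.0, -0.002, 0.0, 0.0]
contact_force: [-0.7, 0.2, 5.5]
gripper_width: 0.286
grip_force: 38.9
```

```bash
python3 -m inch '[{"linear":[0,0,-0.4],"angular":[0,0,0]},{"linear":[0,0,-0.8],"angular":[0,0,0]},{"linear":[0,0,-0.8],"angular":[0,0,0]},{"linear":[0,0,-0.8],"angular":[0,0,0]},{"linear":[0.3,0.5,-0.4],"angular":[0,0,0]},{"linear":[0.3,0.9,0],"angular":[0,0,0]},{"linear":[0.3,0.9,0],"angular":[0,0,0]},{"linear":[0.3,0.9,0],"angular":[0,0,0]}]'
python3 -m inch '[{"linear":[0.3,0.9,0],"angular":[0,0,0]},{"linear":[0,1,0],"angular":[0,0,0]},{"linear":[0,1,0],"angular":[0,0,0]},{"linear":[0,1,0],"angular":[0,0,0]},{"linear":[0,0.9,0],"angular":[0,0,0]},{"linear":[0,0.5,0],"angular":[0,0,0]},{"linear":[0,0,0.6],"angular":[0,0,0]},{"linear":[0,0,0],"angular":[0,0,0]}]'
python3 - <<'E'
from h import *
look(["square_tray","long_objective"],"w4.png")
E
```

```text
clock: 11.05
ee_pos: [0.4759, -0.1409, 0.1352]
ee_rot: [1.0, -0.002, -0.0, -0.0]
contact_force: [0.9, 0.5, -1.7]
gripper_width: 0.288
grip_force: 39.6
clock: 12.05
ee_pos: [0.486, -0.3504, 0.1096]
ee_rot: [1.0, -0.001, -0.002, -0.001]
contact_force: [0.3, -0.0, -1.3]
gripper_width: 0.288
grip_force: 39.5
wrist [ 0.486  -0.3504  0.1096] [ 1.    -0.003 -0.003] cam [ 0.567 -0.35   0.253]
square_tray [(array([326.7, 261. ]), 0.7, array([ 0.4681, -0.3514]))] [(array([252., 185., 410., 311.]), 0.74)]
long_objective [] [(array([295., 284., 352., 403.]), 0.77)]
```

View pics/w4.png

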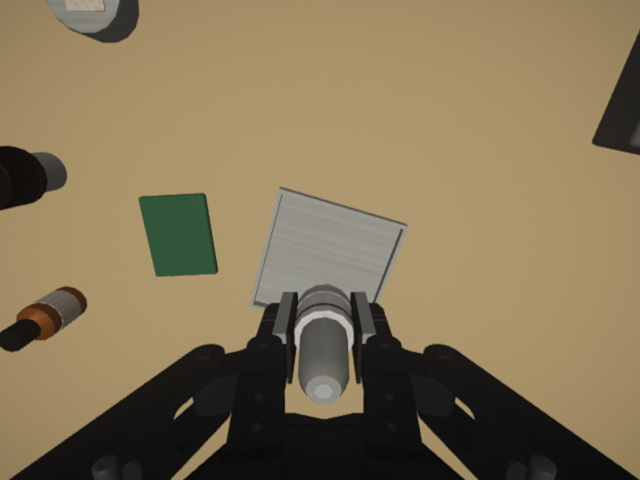

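The objective hangs straight in the fingers above the tray, whose far corners show at (281,188) and (407,225). Lowering it.

```bash
python3 -m inch '[{"linear":[0.04,0,0.4],"angular":[0,0,0]},{"linear":[0,0,0.6],"angular":[0,0,0]},{"linear":[0,0,0.6],"angular":[0,0,0]},{"linear":[0,0,0.5],"angular":[0,0,0]},{"linear":[0,0,0.2],"angular":[0,0,0]},{"linear":[0,0,0.04],"angular":[0,0,0]},{"linear":[0,0,0.04],"angular":[0,0,0]},{"linear":[0,0,0],"angular":[0,0,0]}]'
```

```text
clock: 13.3
ee_pos: [0.4891, -0.3521, 0.0167]
ee_rot: [1.0, -0.002, 0.0, 0.0]
contact_force: [1.0, -0.2, -1.8]
gripper_width: 0.286
grip_force: 39.5
```

```bash
python3 -m inch '[{"linear":[0,0,0.05],"angular":[0,0,0]},{"linear":[0,0,0.04],"angular":[0,0,0]},{"linear":[0,0,0.02],"angular":[0,0,0]},{"linear":[0,0,0.02],"angular":[0,0,0]},{"linear":[0,0,0.01],"angular":[0,0,0]},{"linear":[0,0,0.01],"angular":[0,0,0]},{"linear":[0,0,0],"angular":[0,0,0]},{"linear":[0,0,0],"angular":[0,0,0]}]'
```

```text
clock: 14.3
ee_pos: [0.4888, -0.3518, 0.0107]
ee_rot: [1.0, -0.002, 0.0, 0.0]
contact_force: [-2.1, 1.3, 5.4]
gripper_width: 0.289
grip_force: 40.4
```

```bash
python3 -m inch '[{"linear":[0,0,0],"angular":[0,0,0]},{"linear":[0,0,0],"angular":[0,0,0]},{"linear":[0,0,0],"angular":[0,0,0]},{"linear":[0,0,-0.3],"angular":[0,0,0]},{"linear":[0,0,-0.8],"angular":[0,0,0]},{"linear":[0,0,-1],"angular":[0,0,0]},{"linear":[0,0,-1],"angular":[0,0,0]},{"linear":[0,0,-1],"angular":[0,0,0]}]' 48
python3 - <<'E'
from h import *
q=look(["square_tray","long_objective"]); print(proj(q,[.489,-.352,.063]),proj(q,[.489,-.352,.003]))
E
python3 -m inch '[{"linear":[0.15,-1,0],"angular":[0,0,0]},{"linear":[0.15,-1,0],"angular":[0,0,0]},{"linear":[0.15,-1,0],"angular":[0,0,0]},{"linear":[0.15,-1,0],"angular":[0,0,0]},{"linear":[0.15,-1,0],"angular":[0,0,0]},{"linear":[0.15,-1,0],"angular":[0,0,0]},{"linear":[0.15,-1,0],"angular":[0,0,0]},{"linear":[0.15,-1,0],"angular":[0,0,0]}]'
python3 -m inch '[{"linear":[0,-1,0],"angular":[0,0,0]},{"linear":[0,-1,0],"angular":[0,0,0]},{"linear":[0,-1,0],"angular":[0,0,0]},{"linear":[0.08,-1,0],"angular":[0,0,0]},{"linear":[0,-0.3,0],"angular":[0,0,0]},{"linear":[0,0,0.5],"angular":[0,0,0]},{"linear":[0,0,0.5],"angular":[0,0,0]},{"linear":[0,0,0],"angular":[0,0,0]}]'
python3 - <<'E'
from h import *
look(["short_objective","slide_box","short_eyepiece"],"w5.png")
E
```

```text
clock: 15.3
ee_pos: [0.4887, -0.3517, 0.1764]
ee_rot: [1.0, -0.002, 0.0, 0.0]
contact_force: [-0.1, -0.8, 0.2]
gripper_width: 0.561
grip_force: 0.0
wrist [ 0.4887 -0.3517  0.1764] [ 1.    -0.003  0.001] cam [ 0.569 -0.351  0.32 ]
square_tray [(array([325.4, 240.3]), 0.92, array([ 0.4677, -0.3523]))] [(array([264., 176., 388., 301.]), 0.84)]
long_objective [(array([323.3, 221.5]), 0.97, array([ 0.4871, -0.3503]))] [(array([311., 211., 338., 246.]), 0.6)]
[325.2701997  238.74187212] [325.06067265 220.37495092]
clock: 16.55
ee_pos: [0.5371, -0.0307, 0.1729]
ee_rot: [1.0, -0.002, -0.001, -0.0]
contact_force: [0.4, -0.5, 0.1]
gripper_width: 0.562
grip_force: 0.0
clock: 17.55
ee_pos: [0.5402, 0.1385, 0.132]
ee_rot: [1.0, -0.002, -0.002, 0.001]
contact_force: [-0.3, -1.0, 0.1]
gripper_width: 0.563
grip_force: 0.0
wrist [0.5402 0.1385 0.132 ] [ 1.    -0.004 -0.004] cam [0.621 0.139 0.275]
short_objective [(array([325.2, 232.3]), 0.57, array([0.5398, 0.138 ]))] [(array([305., 218., 338., 259.]), 0.86)]
slide_box [(array([331. , 348.2]), 0.74, array([0.4232, 0.1329]))] [(array([302., 310., 358., 411.]), 0.57)]
short_eyepiece [(array([497.5, 235.6]), 0.94, array([ 0.536 , -0.0098]))] [(array([484., 220., 547., 274.]), 0.79)]
```

View pics/w5.png

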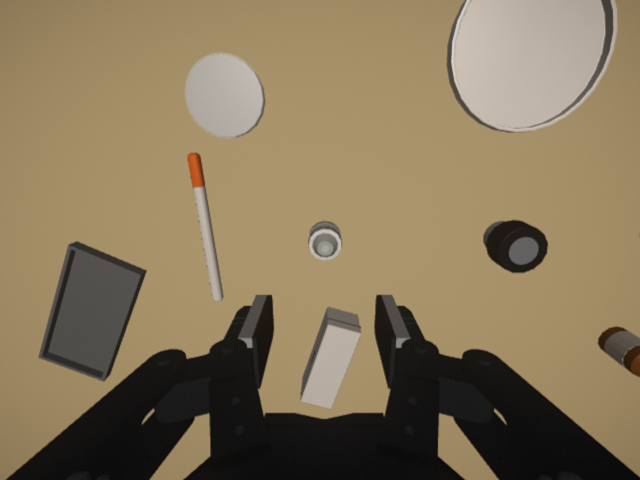

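The short objective is centred at (325,238), the box is clear below it, and the pen at (218,298) is well outside the fingers.

```bash
python3 -m inch '[{"linear":[0,0,0.5],"angular":[0,0,0]},{"linear":[0,0,0.8],"angular":[0,0,0]},{"linear":[0,0,0.8],"angular":[0,0,0]},{"linear":[0,0,0.6],"angular":[0,0,0]},{"linear":[0,0,0.3],"angular":[0,0,0]},{"linear":[0,0,0.1],"angular":[0,0,0]},{"linear":[0,0,0],"angular":[0,0,0]},{"linear":[0,0,0],"angular":[0,0,0]}]'
python3 -m inch '[{"linear":[0,0,0],"angular":[0,0,0]},{"linear":[0,0,0],"angular":[0,0,0]},{"linear":[0,0,0],"angular":[0,0,0]},{"linear":[0,0,0],"angular":[0,0,0]},{"linear":[0,0,0],"angular":[0,0,0]},{"linear":[0,0,0],"angular":[0,0,0]},{"linear":[0,0,0],"angular":[0,0,0]},{"linear":[0,0,0],"angular":[0,0,0]}]' 0 40
```

```text
clock: 18.9
ee_pos: [0.5424, 0.1402, 0.011]
ee_rot: [1.0, -0.002, 0.001, -0.0]
contact_force: [0.6, 0.7, 0.1]
gripper_width: 0.563
grip_force: 0.0
clock: 19.9
ee_pos: [0.5421, 0.1399, 0.0108]
ee_rot: [1.0, -0.002, 0.0, 0.0]
contact_force: [-1.1, -0.3, 5.9]
gripper_width: 0.291
grip_force: 38.9
```

```bash
python3 -m inch '[{"linear":[0,0,-0.4],"angular":[0,0,0]},{"linear":[0,0,-0.8],"angular":[0,0,0]},{"linear":[0,0,-0.8],"angular":[0,0,0]},{"linear":[0,0,-0.8],"angular":[0,0,0]},{"linear":[-0.2,0.5,-0.7],"angular":[0,0,0]},{"linear":[-0.2,1,0],"angular":[0,0,0]},{"linear":[-0.2,1,0],"angular":[0,0,0]},{"linear":[-0.2,1,0],"angular":[0,0,0]}]'
python3 -m inch '[{"linear":[-0.2,1,0],"angular":[0,0,0]},{"linear":[-0.2,1,0],"angular":[0,0,0]},{"linear":[-0.2,1,0],"angular":[0,0,0]},{"linear":[-0.2,1,0],"angular":[0,0,0]},{"linear":[-0.2,1,0],"angular":[0,0,0]},{"linear":[-0.2,1,0],"angular":[0,0,0]},{"linear":[-0.2,1,0],"angular":[0,0,0]},{"linear":[-0.2,1,0],"angular":[0,0,0]}]'
python3 -m inch '[{"linear":[0,0.75,0],"angular":[0,0,0]},{"linear":[0,0,0.5],"angular":[0,0,0]},{"linear":[0,0,0.5],"angular":[0,0,0]},{"linear":[0,0,0],"angular":[0,0,0]},{"linear":[0,0,0],"angular":[0,0,0]},{"linear":[0,0,0],"angular":[0,0,0]},{"linear":[0,0,0],"angular":[0,0,0]},{"linear":[0,0,0],"angular":[0,0,0]}]'
```

```text
clock: 20.9
ee_pos: [0.5089, -0.001, 0.1512]
ee_rot: [1.0, -0.002, 0.001, 0.0]
contact_force: [0.8, 0.5, -0.2]
gripper_width: 0.285
grip_force: 39.4
clock: 21.9
ee_pos: [0.4438, -0.3208, 0.1512]
ee_rot: [1.0, -0.002, 0.0, 0.0]
contact_force: [0.8, 0.8, -0.8]
gripper_width: 0.287
grip_force: 39.4
clock: 22.9
ee_pos: [0.4441, -0.3497, 0.1104]
ee_rot: [1.0, -0.002, 0.0, 0.0]
contact_force: [-0.6, 0.8, -0.6]
gripper_width: 0.286
grip_force: 39.5
```

```bash
python3 -m inch '[{"linear":[0.04,0.03,0.4],"angular":[0,0,0]},{"linear":[0,0,0.7],"angular":[0,0,0]},{"linear":[0,0,0.7],"angular":[0,0,0]},{"linear":[0,0,0.4],"angular":[0,0,0]},{"linear":[0,0,0.1],"angular":[0,0,0]},{"linear":[0,0,0],"angular":[0,0,0]},{"linear":[0,0,0],"angular":[0,0,0]},{"linear":[0,0,0],"angular":[0,0,0]}]'
python3 -m inch '[{"linear":[0,0,0.03],"angular":[0,0,0]},{"linear":[0,0,0.03],"angular":[0,0,0]},{"linear":[0,0,0.02],"angular":[0,0,0]},{"linear":[0,0,0.02],"angular":[0,0,0]},{"linear":[0,0,0.01],"angular":[0,0,0]},{"linear":[0,0,0],"angular":[0,0,0]},{"linear":[0,0,0],"angular":[0,0,0]},{"linear":[0,0,0],"angular":[0,0,0]}]'
```

```text
clock: 23.9
ee_pos: [0.446, -0.3512, 0.0189]
ee_rot: [1.0, -0.002, 0.001, 0.0]
contact_force: [-0.2, 0.2, -1.6]
gripper_width: 0.284
grip_force: 39.5
clock: 24.9
ee_pos: [0.4455, -0.3509, 0.0138]
ee_rot: [1.0, -0.002, 0.0, 0.0]
contact_force: [-1.7, 1.1, 4.5]
gripper_width: 0.283
grip_force: 39.8
```

```bash
python3 -m inch '[{"linear":[0,0,0],"angular":[0,0,0]},{"linear":[0,0,0],"angular":[0,0,0]},{"linear":[0,0,0],"angular":[0,0,0]},{"linear":[0,0,-0.3],"angular":[0,0,0]},{"linear":[0,0,-0.8],"angular":[0,0,0]},{"linear":[0,0,-1],"angular":[0,0,0]},{"linear":[0,0,-1],"angular":[0,0,0]},{"linear":[0,0,-1],"angular":[0,0,0]}]' 48
python3 - <<'E'
from h import *
q=look(["square_tray","long_objective","short_objective"],"w6.png")
E
python3 -m inch '[{"linear":[0.5,-0.9,0],"angular":[0,0,0]},{"linear":[0.5,-0.9,0],"angular":[0,0,0]},{"linear":[0.5,-0.9,0],"angular":[0,0,0]},{"linear":[0.5,-0.9,0],"angular":[0,0,0]},{"linear":[0.4,-0.9,0],"angular":[0,0,0]},{"linear":[0,-0.7,0],"angular":[0,0,0]},{"linear":[0,0,0],"angular":[0,0,0]},{"linear":[0,0,0],"angular":[0,0,0]}]' 65
python3 - <<'E'
from h import *
look(["tall_eyepiece","oil_bottle"])
E
```

```text
clock: 25.9
ee_pos: [0.4455, -0.3507, 0.18]
ee_rot: [1.0, -0.002, 0.0, 0.0]
contact_force: [-0.5, -0.9, -0.8]
gripper_width: 0.559
grip_force: 0.0
wrist [ 0.4455 -0.3507  0.18  ] [ 1.    -0.004  0.001] cam [ 0.526 -0.35   0.323]
square_tray [(array([326.1, 196.5]), 0.65, array([ 0.4679, -0.3521]))] [(array([264., 130., 392., 258.]), 0.89)]
long_objective [(array([324.4, 175.3]), 0.6, array([ 0.4882, -0.3506]))] [(array([307., 161., 338., 195.]), 0.72)]
short_objective [(array([324.4, 223.8]), 0.61, array([ 0.4406, -0.3504]))] [(array([310., 211., 337., 243.]), 0.59)]
clock: 27.25
ee_pos: [0.5417, -0.1439, 0.1769]
ee_rot: [1.0, -0.002, -0.001, 0.0]
contact_force: [-0.1, -0.3, 0.1]
gripper_width: 0.764
grip_force: 0.0
wrist [ 0.5417 -0.1439  0.1769] [ 1.    -0.004 -0.002] cam [ 0.622 -0.144  0.32 ]
tall_eyepiece [(array([327.4, 219.5]), 0.94, array([ 0.5416, -0.1465]))] [(array([301., 206., 347., 259.]), 0.56)]
oil_bottle [] [(array([302., 307., 334., 359.]), 0.64)]
```

View pics/w6.png

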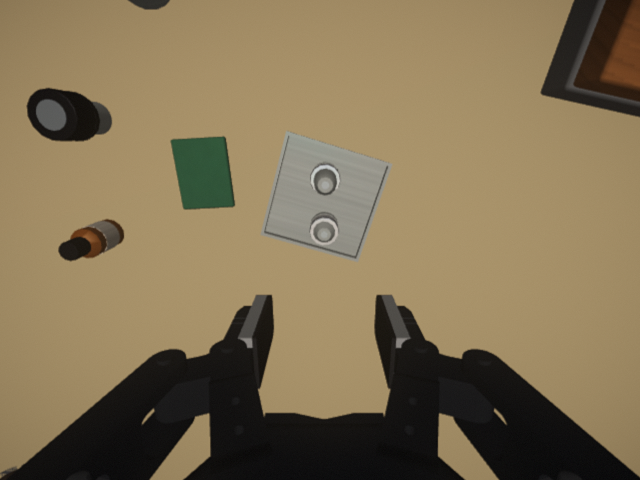

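Both objectives stand upright inside the tray at (325,180) and (324,228), clear of the walls. Now the tall eyepiece.

```bash
python3 -m inch '[{"linear":[0,0.03,0.5],"angular":[0,0,0]},{"linear":[0,0,0.9],"angular":[0,0,0]},{"linear":[0,0,0.9],"angular":[0,0,0]},{"linear":[0,0,0.8],"angular":[0,0,0]},{"linear":[0,0,0.5],"angular":[0,0,0]},{"linear":[0,0,0.3],"angular":[0,0,0]},{"linear":[0,0,0],"angular":[0,0,0]},{"linear":[0,0,0],"angular":[0,0,0]}]'
python3 -m inch '[{"linear":[0,0,0],"angular":[0,0,0]},{"linear":[0,0,0],"angular":[0,0,0]},{"linear":[0,0,0],"angular":[0,0,0]},{"linear":[0,0,0],"angular":[0,0,0]},{"linear":[0,0,0],"angular":[0,0,0]},{"linear":[0,0,0],"angular":[0,0,0]},{"linear":[0,0,0],"angular":[0,0,0]},{"linear":[0,0,0],"angular":[0,0,0]}]' 0 35
```

```text
clock: 28.5
ee_pos: [0.5429, -0.1446, 0.0225]
ee_rot: [1.0, -0.002, 0.001, 0.0]
contact_force: [-0.9, 0.0, -0.1]
gripper_width: 0.762
grip_force: 0.0
clock: 29.5
ee_pos: [0.5429, -0.1446, 0.0226]
ee_rot: [1.0, -0.002, 0.001, 0.0]
contact_force: [-1.1, -0.8, 5.1]
gripper_width: 0.431
grip_force: 34.5
```

```bash
python3 -m inch '[{"linear":[0,0,-0.4],"angular":[0,0,0]},{"linear":[0,0,-0.8],"angular":[0,0,0]},{"linear":[0,0,-0.8],"angular":[0,0,0]},{"linear":[0.3,-0.5,-0.8],"angular":[0,0,0]},{"linear":[0.5,-0.8,-0.4],"angular":[0,0,0]},{"linear":[0.5,-0.8,0],"angular":[0,0,0]},{"linear":[0.5,-0.8,0],"angular":[0,0,0]},{"linear":[0.2,-0.4,0],"angular":[0,0,0]}]'
python3 -m inch '[{"linear":[0,0,0],"angular":[0,0,0]},{"linear":[0,0,0],"angular":[0,0,0]},{"linear":[0,0,0],"angular":[0,0,0]},{"linear":[0,0,0],"angular":[0,0,0]},{"linear":[0,0,0],"angular":[0,0,0]},{"linear":[0,0,0],"angular":[0,0,0]},{"linear":[0,0,0],"angular":[0,0,0]},{"linear":[0,0,0],"angular":[0,0,0]}]'
python3 - <<'E'
from h import *
q=look(["round_dish","tall_eyepiece"],"w7.png")
for u in [(0,)]: pass
E
```

```text
clock: 30.5
ee_pos: [0.6235, -0.0103, 0.1508]
ee_rot: [1.0, -0.001, 0.001, -0.001]
contact_force: [-0.3, -0.1, -0.3]
gripper_width: 0.429
grip_force: 35.3
clock: 31.5
ee_pos: [0.6228, -0.0127, 0.1497]
ee_rot: [1.0, -0.002, -0.0, 0.0]
contact_force: [-0.3, -0.4, -0.1]
gripper_width: 0.434
grip_force: 35.3
wrist [ 0.6228 -0.0127  0.1497] [ 1.    -0.004 -0.   ] cam [ 0.703 -0.012  0.293]
round_dish [(array([313.7, 162.2]), 0.8, array([ 0.68  , -0.0034]))] [(array([247.,  92., 388., 231.]), 0.69)]
tall_eyepiece [(array([323.8, 293.8]), 0.63, array([ 0.5558, -0.0114]))] [(array([278., 272., 370., 392.]), 0.7)]
```

View pics/w7.png

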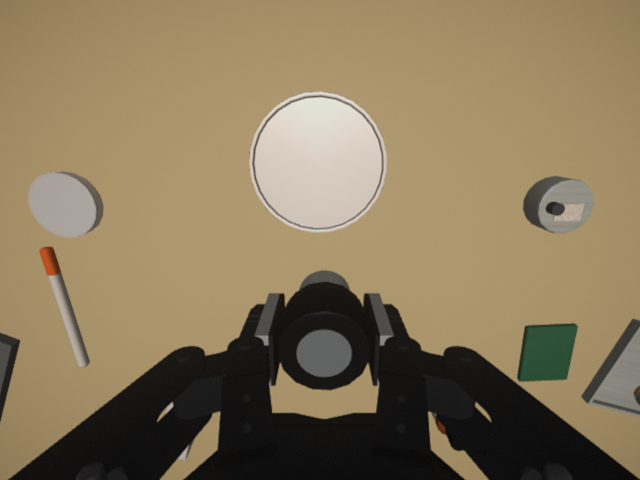

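The dish rim spans columns 249–387 and rows 92–232, so its centre is near (318,162), about (0.680, -0.008). The eyepiece hangs upright. I'll put it in the far half.

```bash
python3 -m inch '[{"linear":[0.7,-0.05,0],"angular":[0,0,0]},{"linear":[0.7,-0.05,0],"angular":[0,0,0]},{"linear":[0.6,0,0.2],"angular":[0,0,0]},{"linear":[0,0,0.6],"angular":[0,0,0]},{"linear":[0,0,0.7],"angular":[0,0,0]},{"linear":[0,0,0.7],"angular":[0,0,0]},{"linear":[0,0,0.5],"angular":[0,0,0]},{"linear":[0,0,0.1],"angular":[0,0,0]}]'
python3 -m inch '[{"linear":[0,0,0],"angular":[0,0,0]},{"linear":[0,0,0.05],"angular":[0,0,0]},{"linear":[0,0,0.05],"angular":[0,0,0]},{"linear":[0,0,0.03],"angular":[0,0,0]},{"linear":[0,0,0.02],"angular":[0,0,0]},{"linear":[0,0,0],"angular":[0,0,0]},{"linear":[0,0,0],"angular":[0,0,0]},{"linear":[0,0,0],"angular":[0,0,0]}]'
```

```text
clock: 32.75
ee_pos: [0.702, -0.0091, 0.0363]
ee_rot: [1.0, -0.002, -0.001, 0.0]
contact_force: [-0.9, -0.6, -0.2]
gripper_width: 0.433
grip_force: 35.3
clock: 33.75
ee_pos: [0.7028, -0.009, 0.0317]
ee_rot: [1.0, -0.002, 0.0, 0.0]
contact_force: [-0.4, -0.0, -0.8]
gripper_width: 0.434
grip_force: 35.3
```

```bash
python3 -m inch '[{"linear":[0,0,0.05],"angular":[0,0,0]},{"linear":[0,0,0.03],"angular":[0,0,0]},{"linear":[0,0,0.02],"angular":[0,0,0]},{"linear":[0,0,0.02],"angular":[0,0,0]},{"linear":[0,0,0.02],"angular":[0,0,0]},{"linear":[0,0,0.01],"angular":[0,0,0]},{"linear":[0,0,0],"angular":[0,0,0]},{"linear":[0,0,0],"angular":[0,0,0]}]'
```

```text
clock: 34.75
ee_pos: [0.7028, -0.009, 0.0257]
ee_rot: [1.0, -0.002, 0.0, 0.0]
contact_force: [-0.2, -0.2, -0.3]
gripper_width: 0.433
grip_force: 35.4
```

```bash
python3 -m inch '[{"linear":[0,0,0.02],"angular":[0,0,0]},{"linear":[0,0,0],"angular":[0,0,0]},{"linear":[0,0,0],"angular":[0,0,0]},{"linear":[0,0,0],"angular":[0,0,0]},{"linear":[0,0,0],"angular":[0,0,0]},{"linear":[0,0,0],"angular":[0,0,0]},{"linear":[0,0,0],"angular":[0,0,0]},{"linear":[0,0,0],"angular":[0,0,0]}]'
```

```text
clock: 35.75
ee_pos: [0.7029, -0.009, 0.0257]
ee_rot: [1.0, -0.002, 0.0, 0.0]
contact_force: [-2.0, 0.5, 5.7]
gripper_width: 0.438
grip_force: 36.1
```

```bash
python3 -m inch '[{"linear":[0,0,0],"angular":[0,0,0]},{"linear":[0,0,0],"angular":[0,0,0]},{"linear":[0,0,0],"angular":[0,0,0]},{"linear":[0,0,-0.3],"angular":[0,0,0]},{"linear":[0,0,-0.8],"angular":[0,0,0]},{"linear":[0,0,-1],"angular":[0,0,0]},{"linear":[-0.5,0,-1],"angular":[0,0,0]},{"linear":[-1,0,0],"angular":[0,0,0]}]' 62
python3 -m inch '[{"linear":[-1,0,0],"angular":[0,0,0]},{"linear":[-1,0,0],"angular":[0,0,0]},{"linear":[-0.67,0,0],"angular":[0,0,0]},{"linear":[0,0,0.3],"angular":[0,0,0]},{"linear":[0,0,0],"angular":[0,0,0]},{"linear":[0,0,0],"angular":[0,0,0]},{"linear":[0,0,0],"angular":[0,0,0]},{"linear":[0,0,0],"angular":[0,0,0]}]' 65
python3 - <<'E'
from h import *
q=look(["short_eyepiece","tall_eyepiece","round_dish"],"w8.png")
E
```

```text
clock: 36.75
ee_pos: [0.6455, -0.0081, 0.1534]
ee_rot: [1.0, -0.002, 0.004, -0.0]
contact_force: [-0.0, 0.6, 0.2]
gripper_width: 0.725
grip_force: 0.0
clock: 37.75
ee_pos: [0.5363, -0.0083, 0.1369]
ee_rot: [1.0, -0.002, 0.0, -0.0]
contact_force: [0.7, -0.3, -0.3]
gripper_width: 0.758
grip_force: 0.0
wrist [ 0.5363 -0.0083  0.1369] [ 1.    -0.004  0.   ] cam [ 0.617 -0.008  0.28 ]
short_eyepiece [(array([328.9, 231.6]), 0.67, array([ 0.5356, -0.0118]))] [(array([303., 217., 355., 268.]), 0.6)]
tall_eyepiece [(array([324.7,  10.1]), 0.93, array([ 0.7008, -0.0088]))] [(array([296.,   1., 354.,  36.]), 0.67)]
round_dish [] [(array([242.,   0., 404., 127.]), 0.8)]
```

View pics/w8.png

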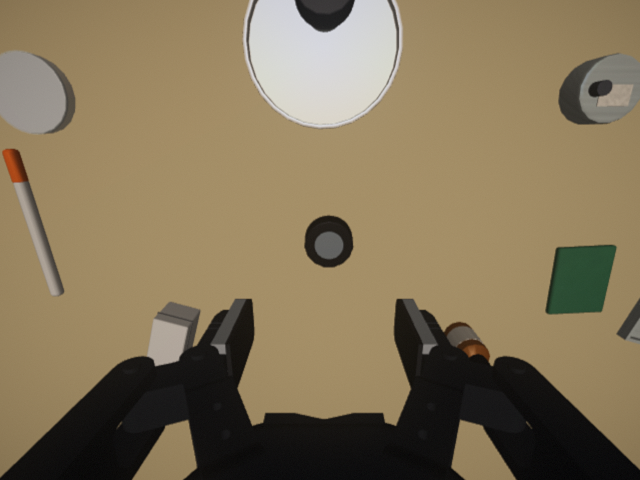

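The tall eyepiece stands in the dish (325,10). The short one at (329,241) is about 3 mm right of the tool's centre line.

```bash
python3 -m inch '[{"linear":[0,0.07,0.4],"angular":[0,0,0]},{"linear":[0,0,0.8],"angular":[0,0,0]},{"linear":[0,0,0.8],"angular":[0,0,0]},{"linear":[0,0,0.6],"angular":[0,0,0]},{"linear":[0,0,0.4],"angular":[0,0,0]},{"linear":[0,0,0.1],"angular":[0,0,0]},{"linear":[0,0,0],"angular":[0,0,0]},{"linear":[0,0,0],"angular":[0,0,0]}]'
python3 -m inch '[{"linear":[0,0,0],"angular":[0,0,0]},{"linear":[0,0,0],"angular":[0,0,0]},{"linear":[0,0,0],"angular":[0,0,0]},{"linear":[0,0,0],"angular":[0,0,0]},{"linear":[0,0,0],"angular":[0,0,0]},{"linear":[0,0,0],"angular":[0,0,0]},{"linear":[0,0,0],"angular":[0,0,0]},{"linear":[0,0,0],"angular":[0,0,0]}]' 0 35
```

```text
clock: 39.1
ee_pos: [0.5366, -0.0112, 0.0137]
ee_rot: [1.0, -0.002, 0.001, 0.0]
contact_force: [1.0, -0.5, -0.2]
gripper_width: 0.759
grip_force: 0.0
clock: 40.1
ee_pos: [0.5364, -0.0112, 0.0136]
ee_rot: [1.0, -0.002, 0.001, 0.0]
contact_force: [-1.0, 0.0, 5.9]
gripper_width: 0.432
grip_force: 34.5
```

```bash
python3 -m inch '[{"linear":[0,0,-0.4],"angular":[0,0,0]},{"linear":[0,0,-0.8],"angular":[0,0,0]},{"linear":[0.2,0,-0.8],"angular":[0,0,0]},{"linear":[0.8,-0.08,0],"angular":[0,0,0]},{"linear":[0.8,0,0],"angular":[0,0,0]},{"linear":[0.8,0,0],"angular":[0,0,0]},{"linear":[0.38,0,0],"angular":[0,0,0]},{"linear":[0,0,0],"angular":[0,0,0]}]'
python3 -m inch '[{"linear":[0,0,0.5],"angular":[0,0,0]},{"linear":[0,0,0.6],"angular":[0,0,0]},{"linear":[0,0,0.4],"angular":[0,0,0]},{"linear":[0,0,0.2],"angular":[0,0,0]},{"linear":[0,0,0.1],"angular":[0,0,0]},{"linear":[0,0,0],"angular":[0,0,0]},{"linear":[0,0,0],"angular":[0,0,0]},{"linear":[0,0,0],"angular":[0,0,0]}]'
```

```text
clock: 41.1
ee_pos: [0.6559, -0.0083, 0.0936]
ee_rot: [1.0, -0.002, 0.0, -0.0]
contact_force: [-0.5, -0.5, -0.5]
gripper_width: 0.43
grip_force: 35.2
clock: 42.1
ee_pos: [0.6556, -0.0084, 0.0214]
ee_rot: [1.0, -0.002, 0.0, 0.0]
contact_force: [0.3, -0.2, -1.3]
gripper_width: 0.434
grip_force: 35.2
```

To 0.0165: about 5 mm.

```bash
python3 -m inch '[{"linear":[0,0,0.04],"angular":[0,0,0]},{"linear":[0,0,0.03],"angular":[0,0,0]},{"linear":[0,0,0.02],"angular":[0,0,0]},{"linear":[0,0,0.02],"angular":[0,0,0]},{"linear":[0,0,0.02],"angular":[0,0,0]},{"linear":[0,0,0],"angular":[0,0,0]},{"linear":[0,0,0],"angular":[0,0,0]},{"linear":[0,0,0],"angular":[0,0,0]}]'
```

```text
clock: 43.1
ee_pos: [0.6552, -0.0084, 0.0167]
ee_rot: [1.0, -0.002, 0.0, 0.0]
contact_force: [-3.8, -1.3, 8.8]
gripper_width: 0.427
grip_force: 36.4
```

```bash
python3 -m inch '[{"linear":[0,0,0],"angular":[0,0,0]},{"linear":[0,0,0],"angular":[0,0,0]},{"linear":[0,0,0],"angular":[0,0,0]},{"linear":[0,0,-0.3],"angular":[0,0,0]},{"linear":[0,0,-0.8],"angular":[0,0,0]},{"linear":[0,0,-1],"angular":[0,0,0]},{"linear":[0,0,-1],"angular":[0,0,0]},{"linear":[-0.5,-0.2,-1],"angular":[0,0,0]}]' 62
python3 -m inch '[{"linear":[-1,-0.5,0],"angular":[0,0,0]},{"linear":[-1,-0.5,0],"angular":[0,0,0]},{"linear":[-1,-0.5,0],"angular":[0,0,0]},{"linear":[-1,-0.5,0],"angular":[0,0,0]},{"linear":[-1,-0.5,0],"angular":[0,0,0]},{"linear":[-1,-0.5,0],"angular":[0,0,0]},{"linear":[-0.8,-0.3,-0.5],"angular":[0,0,0]},{"linear":[0,0,-0.5],"angular":[0,0,0]}]'
python3 -m inch '[{"linear":[0,-0.4,0],"angular":[0,0,0]},{"linear":[0,0,0],"angular":[0,0,0]},{"linear":[0,0,0],"angular":[0,0,0]},{"linear":[0,0,0],"angular":[0,0,0]},{"linear":[0,0,0],"angular":[0,0,0]},{"linear":[0,0,0],"angular":[0,0,0]},{"linear":[0,0,0],"angular":[0,0,0]},{"linear":[0,0,0],"angular":[0,0,0]}]'
python3 - <<'E'
from h import *
q=look(["slide_box","long_tray","short_eyepiece","tall_eyepiece"],"w9.png")
E
```

```text
clock: 44.1
ee_pos: [0.6359, -0.001, 0.1818]
ee_rot: [1.0, -0.003, 0.001, 0.0]
contact_force: [-0.4, -0.3, -1.5]
gripper_width: 0.727
grip_force: 0.0
clock: 45.1
ee_pos: [0.3613, 0.1336, 0.2208]
ee_rot: [1.0, 0.0, 0.0, 0.0]
contact_force: [1.2, -0.4, 0.7]
gripper_width: 0.725
grip_force: 0.0
clock: 46.1
ee_pos: [0.3638, 0.1486, 0.2197]
ee_rot: [1.0, -0.002, -0.0, 0.0]
contact_force: [0.3, -0.4, 0.4]
gripper_width: 0.726
grip_force: 0.0
wrist [0.3638 0.1486 0.2197] [ 1.    -0.004 -0.   ] cam [0.444 0.149 0.363]
slide_box [(array([335.6, 152.3]), 0.87, array([0.4254, 0.137 ]))] [(array([314., 104., 365., 200.]), 0.82)]
long_tray [(array([121. , 116.6]), 0.82, array([0.4615, 0.3549]))] [(array([ 72.,  37., 172., 187.]), 0.75)]
short_eyepiece [] []
tall_eyepiece [] []
```

View pics/w9.png

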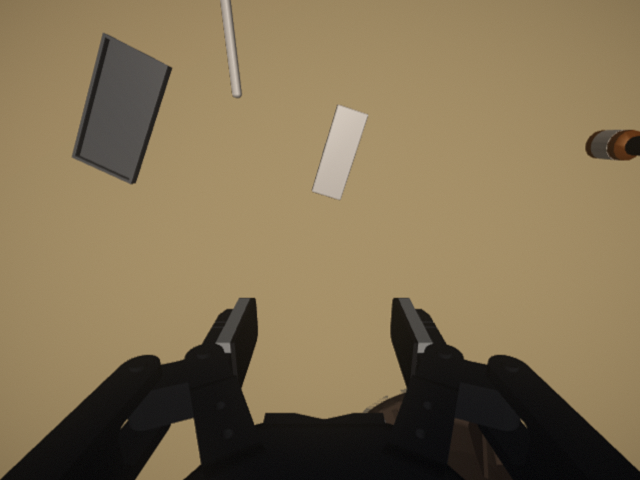

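The box top shows corners near (339,104), (368,114), (340,200) and (312,191). The tray rim corners are near (105,34), (171,68), (134,184) and (72,157). I'll refine both and convert.

Run:
```python
from h import *
p,q=shot("wrist"); g=cv2.cvtColor(q["image"],cv2.COLOR_RGB2GRAY)
hsv=cv2.cvtColor(q["image"],cv2.COLOR_RGB2HSV)
def comp(mask,seed):
    n,l=cv2.connectedComponents(mask.astype(np.uint8)); m=(l==l[seed[1],seed[0]]).astype(np.uint8)
    c=max(cv2.findContours(m,cv2.RETR_EXTERNAL,cv2.CHAIN_APPROX_NONE)[0],key=cv2.contourArea); return c[:,0,:].astype(float)
low=hsv[...,1]<70
for name,seed,z in [("box",(340,152),.032),("tray",(121,115),.010)]:
    c=comp(low,seed); W=np.array([ray(q,u,z)[:2] for u in c]).astype(np.float32)
    (cx,cy),(a,b),an=cv2.minAreaRect(W*1000); bx=cv2.boxPoints(((cx,cy),(a,b),an))
    e=[bx[1]-bx[0],bx[2]-bx[1]]; e=max(e,key=np.linalg.norm); yaw=np.arctan(e[1]/e[0])
    print(name,len(c),cx,cy,a,b,"yaw",yaw,np.degrees(yaw))
for z,cs in [(.032,[(339,104),(368,114),(340,200),(312,191)]),(.010,[(105,34),(171,68),(134,184),(72,157)])]:
    print(np.round([ray(q,u,z)[:2] for u in cs],4))
print(cam(q)[:3,2])
```

```text
box 229 425.7066650390625 135.4842987060547 30.54529571533203 83.93268585205078 yaw -0.31039384 -17.784256
tray 367 463.6997375488281 350.46868896484375 65.9090576171875 124.24446105957031 yaw -0.46213755 -26.478529
[[0.4698 0.1352]
 [0.4611 0.1084]
 [0.3811 0.1334]
 [0.3902 0.1612]]
[[0.5323 0.3503]
 [0.5039 0.2937]
 [0.3949 0.3485]
 [0.4226 0.407 ]]
[-0.31062114  0.00276823 -0.95052977]
```

```bash
python3 -m inch '[{"linear":[0.8,0.17,0],"angular":[0,0,0]},{"linear":[0.75,0.17,0],"angular":[0,0,0]},{"linear":[0,0,0],"angular":[0,0,0.9]},{"linear":[0,0,0.3],"angular":[0,0,0.85]},{"linear":[0,0,0.8],"angular":[0,0,0]},{"linear":[0,0,0.8],"angular":[0,0,0]},{"linear":[0,0,0.8],"angular":[0,0,0]},{"linear":[0,0,0.3],"angular":[0,0,0]}]' 60
python3 -m inch '[{"linear":[0,0,0],"angular":[0,0,0]},{"linear":[0,0,0],"angular":[0,0,0]},{"linear":[0,0,0],"angular":[0,0,0]},{"linear":[0,0,0],"angular":[0,0,0]},{"linear":[0,0,0],"angular":[0,0,0]},{"linear":[0,0,0],"angular":[0,0,0]},{"linear":[0,0,0],"angular":[0,0,0]},{"linear":[0,0,0],"angular":[0,0,0]}]'
python3 - <<'E'
from h import *
q=look(["slide_box"],"w10.png")
E
```

```text
clock: 47.6
ee_pos: [0.4248, 0.1344, 0.0983]
ee_rot: [0.988, -0.154, -0.001, 0.001]
contact_force: [-0.2, 0.9, 0.2]
gripper_width: 0.703
grip_force: 0.0
clock: 48.6
ee_pos: [0.4257, 0.1348, 0.0997]
ee_rot: [0.988, -0.154, -0.0, 0.0]
contact_force: [0.3, -0.3, -0.5]
gripper_width: 0.703
grip_force: 0.0
wrist [0.4257 0.1348 0.0997] [ 0.953 -0.304 -0.   ] cam [0.502 0.111 0.243]
slide_box [(array([325.1, 244.6]), 0.7, array([0.4252, 0.135 ]))] [(array([304., 191., 347., 314.]), 0.91)]
```

View pics/w10.png

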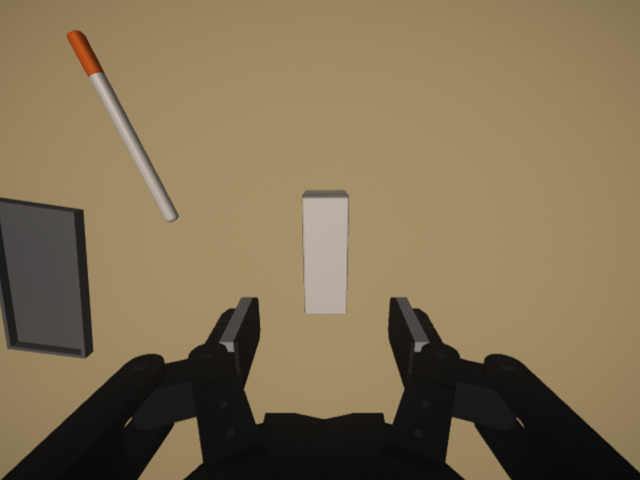

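The box is square to the fingers and centred on column 325.

```bash
python3 -m inch '[{"linear":[0,0,0.5],"angular":[0,0,0]},{"linear":[0,0,0.7],"angular":[0,0,0]},{"linear":[0,0,0.6],"angular":[0,0,0]},{"linear":[0,0,0.35],"angular":[0,0,0]},{"linear":[0,0,0.12],"angular":[0,0,0]},{"linear":[0,0,0],"angular":[0,0,0]},{"linear":[0,0,0],"angular":[0,0,0]},{"linear":[0,0,0],"angular":[0,0,0]}]'
python3 -m inch '[{"linear":[0,0,0],"angular":[0,0,0]},{"linear":[0,0,0],"angular":[0,0,0]},{"linear":[0,0,0],"angular":[0,0,0]},{"linear":[0,0,0],"angular":[0,0,0]},{"linear":[0,0,0],"angular":[0,0,0]},{"linear":[0,0,0],"angular":[0,0,0]},{"linear":[0,0,0],"angular":[0,0,0]},{"linear":[0,0,0],"angular":[0,0,0]}]' 0 30
```

```text
clock: 49.75
ee_pos: [0.4261, 0.1349, 0.0094]
ee_rot: [0.988, -0.154, 0.0, -0.0]
contact_force: [-0.3, -0.5, 0.4]
gripper_width: 0.707
grip_force: 0.0
clock: 50.75
ee_pos: [0.4259, 0.1348, 0.0092]
ee_rot: [0.988, -0.154, 0.0, 0.0]
contact_force: [-0.7, -0.5, 5.2]
gripper_width: 0.347
grip_force: 29.7
```

```bash
python3 -m inch '[{"linear":[0,0,-0.4],"angular":[0,0,0]},{"linear":[0,0,-0.8],"angular":[0,0,0]},{"linear":[0,0,-0.8],"angular":[0,0,0]},{"linear":[-0.07,-0.5,-0.5],"angular":[0,0,0]},{"linear":[-0.14,-1,0],"angular":[0,0,0]},{"linear":[-0.14,-1,0],"angular":[0,0,0]},{"linear":[-0.14,-1,0],"angular":[0,0,0]},{"linear":[-0.14,-1,0],"angular":[0,0,0]}]'
python3 -m inch '[{"linear":[-0.14,-0.95,0],"angular":[0,0,0]},{"linear":[0,0,0],"angular":[0,0,0.45]},{"linear":[0,0,0],"angular":[0,0,0.44]},{"linear":[0,0,0],"angular":[0,0,0]},{"linear":[0,0,0],"angular":[0,0,0]},{"linear":[0,0,0],"angular":[0,0,0]},{"linear":[0,0,0],"angular":[0,0,0]},{"linear":[0,0,0],"angular":[0,0,0]}]'
python3 - <<'E'
from h import *
q=look(["long_tray","slide_box"],"w11.png")
for s in [(-1,-1),(-1,1),(1,1),(1,-1)]:
    c,n=np.cos(-.464),np.sin(-.464); x,y=s[0]*.062,s[1]*.031
    print(np.round(proj(q,[.463+c*x-n*y,.352+n*x+c*y,.01]),0))
E
```

```text
clock: 51.75
ee_pos: [0.4565, 0.3148, 0.1087]
ee_rot: [0.988, -0.154, -0.0, 0.0]
contact_force: [0.4, 0.9, -0.5]
gripper_width: 0.342
grip_force: 30.0
clock: 52.75
ee_pos: [0.4628, 0.3516, 0.1089]
ee_rot: [0.973, -0.23, -0.0, -0.0]
contact_force: [0.6, -0.8, -0.6]
gripper_width: 0.347
grip_force: 30.0
wrist [0.4628 0.3516 0.1089] [ 0.894 -0.448 -0.   ] cam [0.535 0.316 0.252]
long_tray [] [(array([278., 162., 368., 290.]), 0.8)]
slide_box [(array([324.6, 300.5]), 0.81, array([0.4155, 0.3759]))] [(array([284., 223., 363., 418.]), 0.84)]
[363. 316.]
[287. 316.]
[281. 160.]
[369. 160.]
```

View pics/w11.png

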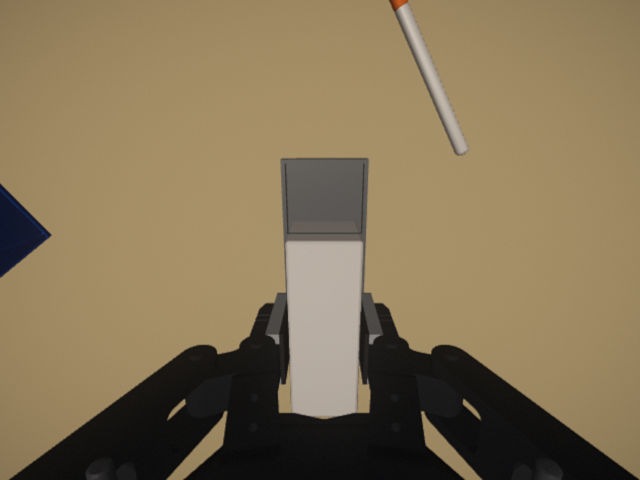

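The tray's far rim shows at (281,158)–(368,158). I predicted (281,160)–(369,160), so the pose is right. Lowering the box.

```bash
python3 -m inch '[{"linear":[0,0,0.5],"angular":[0,0,0]},{"linear":[0,0,0.7],"angular":[0,0,0]},{"linear":[0,0,0.6],"angular":[0,0,0]},{"linear":[0,0,0.35],"angular":[0,0,0]},{"linear":[0,0,0.1],"angular":[0,0,0]},{"linear":[0,0,0],"angular":[0,0,0]},{"linear":[0,0,0],"angular":[0,0,0]},{"linear":[0,0,0],"angular":[0,0,0]}]'
python3 -m inch '[{"linear":[0,0,0.05],"angular":[0,0,0]},{"linear":[0,0,0.04],"angular":[0,0,0]},{"linear":[0,0,0.03],"angular":[0,0,0]},{"linear":[0,0,0.02],"angular":[0,0,0]},{"linear":[0,0,0.02],"angular":[0,0,0]},{"linear":[0,0,0],"angular":[0,0,0]},{"linear":[0,0,0],"angular":[0,0,0]},{"linear":[0,0,0],"angular":[0,0,0]}]'
```

```text
clock: 54.0
ee_pos: [0.463, 0.3521, 0.0195]
ee_rot: [0.973, -0.23, 0.0, -0.0]
contact_force: [0.8, -0.8, -0.3]
gripper_width: 0.346
grip_force: 30.0
clock: 55.0
ee_pos: [0.4627, 0.3518, 0.0125]
ee_rot: [0.973, -0.23, 0.0, 0.0]
contact_force: [-0.4, -0.2, 0.3]
gripper_width: 0.342
grip_force: 30.0
```

```bash
python3 -m inch '[{"linear":[0,0,0.02],"angular":[0,0,0]},{"linear":[0,0,0],"angular":[0,0,0]},{"linear":[0,0,0],"angular":[0,0,0]},{"linear":[0,0,0],"angular":[0,0,0]},{"linear":[0,0,0],"angular":[0,0,0]},{"linear":[0,0,0],"angular":[0,0,0]},{"linear":[0,0,0],"angular":[0,0,0]},{"linear":[0,0,0],"angular":[0,0,0]}]'
```

```text
clock: 56.0
ee_pos: [0.4628, 0.3519, 0.0122]
ee_rot: [0.973, -0.23, 0.0, -0.0]
contact_force: [-1.9, -1.8, 6.8]
gripper_width: 0.342
grip_force: 30.9
```

Contact. I'll release, rise and back away for a final look.

```bash
python3 -m inch '[{"linear":[0,0,0],"angular":[0,0,0]},{"linear":[0,0,0],"angular":[0,0,0]},{"linear":[0,0,0],"angular":[0,0,0]},{"linear":[0,0,-0.3],"angular":[0,0,0]},{"linear":[0,0,-0.8],"angular":[0,0,0]},{"linear":[0,0,-1],"angular":[0,0,0]},{"linear":[0,0,-1],"angular":[0,0,0]},{"linear":[0,0,-1],"angular":[0,0,0]}]' 55
python3 -m inch '[{"linear":[-0.5,0,-1],"angular":[0,0,0]},{"linear":[-0.5,0,-1],"angular":[0,0,0]},{"linear":[-0.5,0,0],"angular":[0,0,0]},{"linear":[0,0,0],"angular":[0,0,0]},{"linear":[0,0,0],"angular":[0,0,0]},{"linear":[0,0,0],"angular":[0,0,0]},{"linear":[0,0,0],"angular":[0,0,0]},{"linear":[0,0,0],"angular":[0,0,0]}]'
python3 - <<'E'
from h import *
q=look(["long_tray","slide_box","oil_bottle"]); a=q["image"]
p=look(["round_dish","tall_eyepiece","short_eyepiece","long_objective","short_objective","oil_bottle"],c="scene"); b=p["image"][150:350,220:500]
im=np.hstack([cv2.resize(a,(320,240)),cv2.resize(b,(336,240))])
cv2.imwrite("pics/fin.png",cv2.cvtColor(cv2.resize(im,None,fx=1.2,fy=1.2),cv2.COLOR_RGB2BGR))
E
```

```text
clock: 57.0
ee_pos: [0.4626, 0.3518, 0.1779]
ee_rot: [0.973, -0.23, 0.0, -0.0]
contact_force: [-0.1, -0.0, 0.3]
gripper_width: 0.642
grip_force: 0.0
clock: 58.0
ee_pos: [0.4095, 0.3782, 0.2555]
ee_rot: [0.973, -0.231, -0.0, 0.0]
contact_force: [0.2, 0.8, 0.5]
gripper_width: 0.645
grip_force: 0.0
wrist [0.4095 0.3782 0.2555] [ 0.894 -0.449  0.   ] cam [0.481 0.343 0.399]
long_tray [(array([321.5, 156.5]), 0.95, array([0.46 , 0.357]))] [(array([293.,  96., 351., 207.]), 0.63)]
slide_box [(array([329. , 153.9]), 0.73, array([0.4587, 0.348 ]))] [(array([310., 114., 339., 196.]), 0.75)]
oil_bottle [] []
scene [0.4091 0.3788 0.2557] [ 0.894 -0.448  0.   ] cam [1.247 0.834 0.846]
round_dish [(array([269.3, 281. ]), 0.96, array([ 0.6829, -0.0081]))] [(array([244., 268., 299., 296.]), 0.83)]
tall_eyepiece [(array([266.9, 282.4]), 0.89, array([ 0.6898, -0.0075])), (array([267.8, 279.5]), 0.4, array([ 0.6825, -0.0144]))] [(array([254., 262., 274., 287.]), 0.64)]
short_eyepiece [] [(array([273., 258., 287., 279.]), 0.81)]
long_objective [(array([252.2, 190.1]), 0.55, array([ 0.4935, -0.351 ]))] [(array([248., 171., 258., 192.]), 0.57)]
short_objective [(array([267.9, 180.1]), 0.71, array([ 0.4287, -0.3681])), (array([281.1, 274.2]), 0.43, array([ 0.6485, -0.0108]))] [(array([248., 169., 261., 193.]), 0.4)]
oil_bottle [(array([315.6, 218.2]), 0.61, array([ 0.4455, -0.1365]))] [(array([312., 193., 327., 220.]), 0.78)]
```

View pics/fin.png

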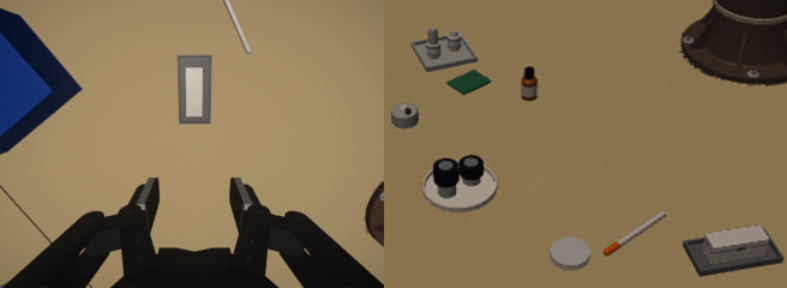

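The final view shows the box flat inside the grey tray (194,90). Both objectives are upright in the steel tray (right half, 432,45 and 453,40), both eyepieces are upright in the dish (446,172 and 470,168), and the oil bottle is standing where it was (529,85).

```bash
python3 -c "
from bench import *
print(finish_job())"
```

```text
the job is handed in; nothing more can be done
None
```

The job is handed in at about 58 s: both objectives stand in the steel tray, both eyepieces stand in the dish, the slide box lies flat in the grey tray, and the oil bottle was not touched.

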